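# Find and mark the balance point of a probe support bar

### The job

The straight support bar of a probe holder lies on the balance stand with a ballast hidden inside it. Nudge it gently endwise out over the stand's open edge until it just tips by itself onto the catch, no farther, and leave it tipped; then set the hanger saddle astride it, right above that edge, to mark the balance point. Leave the gel bottle, the probe and the tub where they are.

Things in the scene. Friction and masses are not known exactly. Their poses are not given: they have to be found in the camera images.
- stand: Balance stand, fixed: steel deck 46 mm wide, 250 mm long, flat top 70 mm above the table, on a grey base plate. Origin on the table under the middle of the deck's open edge. +y runs back along the deck, -y out over the edge, the way the bar is slid. Two fences 8 mm higher than the deck, 27 mm apart, guide the bar from 50 mm behind the edge to the deck's rear, which is open.
- edge (a point): Middle of the deck's open edge (the fulcrum), on the deck's top, 70 mm above the table; the edge runs along the stand's x axis.
- catch: Grey post with a black rubber top on the stand, centre 90 mm out from the edge along the stand's -y; its top, 36 by 10 mm, lies 8 mm lower than the deck: the tipped bar rests on it, about 0.09 rad nose down. Origin under its foot, 8 mm above the table.
- bar: White lacquered bar 260 mm long (y), 24 mm wide, 28 mm high, black end caps, 0.45 kg. Origin: middle of its underside. Its -y end goes out over the edge; it starts between the fences with 40 to 60 mm out. Its hidden balance point lies within 22 mm of the middle of its length and does not shift. A few newtons slide it; it must never feel more than 15 N.
- rear_end (a point): Middle of the bar's rear (+y) end face, 14 mm above its underside: the place to push. Friction of the pushing finger holds this end down, so past the balance point the bar tips only when the finger is taken away, within about half a second; this end then rises 8 to 15 mm. Exactly at balance it may hover half tipped: nudge it on by a millimetre or two.
- saddle: Hanger saddle, grey plastic, 12 g, standing on the table past the stand's open end. Upside-down U 20 mm long (y); slot 30 mm wide (x), 14 mm deep; legs and top plate 4 mm thick; on it a tab 24 (x) by 10 mm (y), 34 mm high, to grip. Origin: centre of the legs' underside; plate top 18 mm, tab top 52 mm above it. Its y axis goes along the bar, either way round.
- gel_bottle: White gel bottle, 56 mm across, 170 mm high, bystander. Origin under its base.
- probe: White ultrasound probe lying on the table, about 140 mm by 58 mm, 26 mm high, bystander. Origin under its middle.
- tub: Clear tub 130 mm by 180 mm, 75 mm high, with a dark blue gel block in it, bystander. Origin under its base.
There are look-alikes about, which are no part of the job. Of the things that look like the saddle, the smallest one is meant.

How it is judged:
By the outcome, as a careful person would: the job done as asked, in the order asked, and still so for the second after the job is handed in, with the robot touching nothing.
It also fails if it takes over 72 s, if anything falls off the work surface, if the arm or the gripper's body presses on something with over 40 N, if the wrist force passes 120 N, or if a joint passes its speed limit or range.

### The arm

A 7-joint arm with a two-finger parallel gripper is mounted at the origin on the work surface. World frame = base frame: x ahead of the robot, y to its left, z up, the work surface at z = 0. Lengths are in m, angles in rad, forces in N, time in s.
With the tool pointing down it reaches from about 0.4 to 0.85 m from the base axis. Payload 10.4 kg.
Tool frame: the origin (TCP) lies at the very end of the fingers, on their centre line; the grasp point (between the pads) lies env.grasp_offset behind it (env.grasp_offset is the distance from the TCP to the grasp point, in m); z points along the fingers, y is the line along which they close (so a half turn about z gives the same grasp; the last joint's range is limited). The gripper opens to 85 mm and grips with 20 to 120 N. Pads are 22 mm wide; open, the fingers measure 114 mm over their backs; the gripper's body (76 mm by 85 mm) begins 54 mm behind the grasp point. The pads swing forward as they close: fully open they stand 13 mm farther back than shut.
Start: joints at [-1.32, 0.332, -0.065, 1.46, 0.022, 1.35, -0.088], TCP at [0.169, 0.602, 0.231] pointing down, gripper open.
Joint ranges: [-2.6, 2.6], [-0.5, 2.12], [-1.47, 1.34], [0.16, 2.42], [-1.27, 4.41], [0.06, 2.06], [-2.6, 2.6]. Speed limits (rad/s): [2.22, 2.22, 2.79, 2.79, 3.14, 3.14, 3.14].

### API

Orientations are given as a unit quaternion [x, y, z, w].
In Python, from bench import env, imaging gives the robot as it stands.
- The arm moves only by the tool step_arm, never from a script. Its argument "steps" is a list of rows, each a list of 2 entries, a list of its own where there are three numbers: the shift along the tool's x, y, z in cm, then the turn about the tool's z in degrees. In form: [[[tx, ty, tz], spin], ...]. A call has 1 to 12 rows; each row shifts and turns the commanded pose from where the row before left it, along the tool's axes as they then stand; what a row does not reach is not made up. A row lasts 1/10 s, in which the tool goes at most 50 mm and 8.59 degrees, less where a joint would pass 70% of its speed; a pose out of reach is approached as far as the arm can. A call is refused whole if a number of a shift passes 5 or a number of a turn 8.59, either way. A call with a gripper value outside its range is refused whole. "jaw" is the finger opening in cm, from 0 to 8.54, set as the call begins (left out, the last holds). The fingers move at their own pace and stop on an object; "squeeze" is the grip in N (left out, the last holds). Time passes only in rows, so rows that do not move let the fingers close. It gives the time, the measured TCP pose, the force, the opening and the grip force at its end, in the units of the state.
- env.sense(): the state, without advancing time (a new reading comes with each control period).
- imaging.camera(name): name is "scene" or "top" or "wrist"; returns a dict with "pixels" (420x560x3 uint8, blue, green, red), "range_z" (420x560 float32, m along the optical axis (not along the pixel's ray), 0 where there is no reading), "vfov" (degrees; the focal length in pixels is half the picture's height over the tangent of half this angle, whatever the lens; pixels are square), "cx", "cy" (the principal point, pixels), "world_from_camera" (4x4, takes a point from camera to world coordinates). Camera axes: x right, y down, z forward; pixel columns grow to the right and rows downward; lengths in m; the calibration is good to about 2 mm. A picture is of the moment at which its call begins.
- env.hand_in(): hands the job in; it is judged then, once.
The state is a dict: "clock": time; "qpos": joint angles; "dq": joint speeds; "joint_efforts": joint torques, N m; "eef_pos": TCP position; "tool_rot": TCP orientation; "force": force on the tool from outside, world axes, zero at the start; "moment": the same for the moment, N m; "opening": opening from 0.0 (shut) to 1.0 (fully open); "grip_force": force on a finger pad.
Only numpy, scipy, OpenCV 4.12 (cv2) and the standard library are available. Lean on these libraries where they do the work, as an engineer would, in place of code of your own. Each camera call takes 0.05 s, during which the arm holds its last target. There are 200 camera calls.

## Working session

There is one attempt and no reset: what is moved stays moved. The work goes in short steps, Python scripts to look and compute and a tool call to move; the robot and the scene stay as the last step left them, time stands still between calls to the robot, and variables do not carry over. Pictures are saved under pics/ and viewed, at most 10 in all, crops included, and the job is handed in when it is done.

Besides the shell and the picture viewer there is one more tool, called after "Request:" as name([rows], argument=value, ...), one row to a line, values as JSON. step_arm: Moves the arm, as the interface text tells. Its arguments: {"type":"object","properties":{"steps":{"type":"array","items":{"type":"array"}},"jaw":{"type":"number"},"squeeze":{"type":"number"}},"required":["steps"]}

```bash
ls; mkdir -p pics; cat > h.py <<'E'
import numpy as np, cv2
from bench import env, imaging
def cam(n):
    c=imaging.camera(n); c['f']=c['pixels'].shape[0]/2/np.tan(np.radians(c['vfov'])/2); return c
def cloud(c):
    z=c['range_z']; v,u=np.mgrid[:z.shape[0],:z.shape[1]]
    P=np.stack([(u-c['cx'])/c['f']*z,(v-c['cy'])/c['f']*z,z],-1)
    T=np.array(c['world_from_camera']); W=P@T[:3,:3].T+T[:3,3]; W[z<=0]=np.nan; return W
def ray(c,u,v,h):
    T=np.array(c['world_from_camera']); d=T[:3,:3]@np.array([(u-c['cx'])/c['f'],(v-c['cy'])/c['f'],1]); o=T[:3,3]
    return o+d*(h-o[2])/d[2]
def save(c,name): cv2.imwrite('pics/'+name+'.png',c['pixels'])
E
python3 - <<'E'
from h import *
a=cam('scene');b=cam('top')
cv2.imwrite('pics/a.png',np.vstack([a['pixels']])); save(b,'b')
for c in(a,b): print(np.round(c['world_from_camera'],3).tolist(),c['f'],c['cx'],c['cy'])
s=env.sense(); print(s, env.grasp_offset)
np.save('top.npy',cloud(b))
E
```

```text
pics
[[-0.674, 0.551, -0.493, 1.036], [0.739, 0.5, -0.452, 0.332], [-0.003, -0.669, -0.743, 0.722], [0.0, 0.0, 0.0, 1.0]] 431.614406879542 273.10973107541025 211.96932252175495
[[0.012, -0.994, 0.111, 0.499], [-1.0, -0.012, -0.004, -0.031], [0.006, -0.111, -0.994, 1.053], [0.0, 0.0, 0.0, 1.0]] 475.5148038645619 280.4076995368852 202.28873209499264
{'clock': 0.1, 'qpos': array([-1.31961294,  0.33282998, -0.06474342,  1.46085298,  0.02157634,
        1.3498754 , -0.08847419]), 'dq': array([-0.00051099, -0.00167189,  0.0010274 , -0.00060535, -0.00115246,
        0.00155233, -0.00156575]), 'joint_efforts': array([ 1.56850456e-03, -6.26740766e+01,  4.94006008e-02, -3.92433035e+01,
        1.63831509e-02,  6.94322807e-03,  7.17397000e-06]), 'eef_pos': array([0.16886571, 0.60141431, 0.23058436]), 'tool_rot': array([ 1.36424508e-01,  9.90650266e-01, -6.31047377e-04, -7.75301356e-05]), 'force': array([-0.14111413,  0.39112938,  0.16145223]), 'moment': array([0.03346478, 0.04363377, 0.00318343]), 'grip_force': 0.0, 'opening': 0.9993409132874022} 0.0187
```

View pics/a.png

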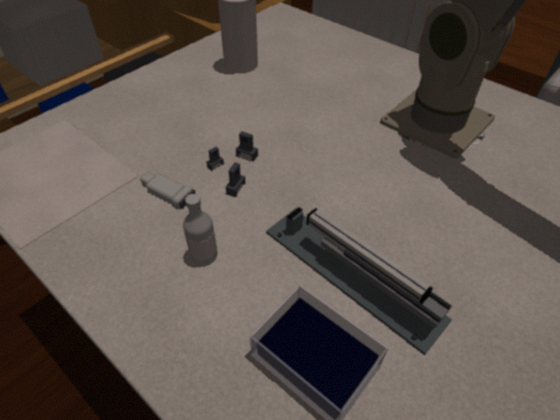

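View pics/b.png

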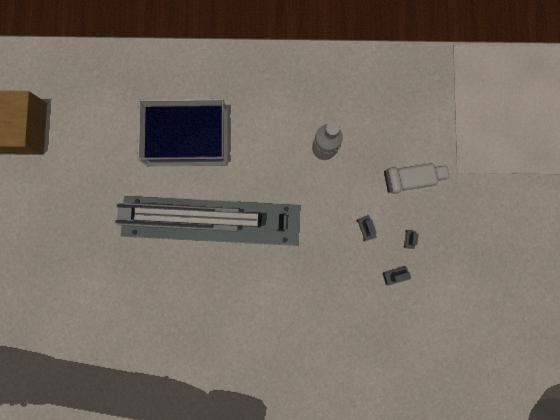

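Scene: the bar on the stand spans x=130–262 at row ~217 in the top view (rear at left), with the catch at (283,222). The look-alikes are at (367,228), (411,239) and (397,275), and the smallest is (411,239).

```bash
python3 - <<'E'
from h import *
b=cam('top'); W=cloud(b); z=W[...,2]
def comp(m,name):
    n,l,st,ce=cv2.connectedComponentsWithStats(m.astype(np.uint8))
    for i in range(1,n):
        if st[i,4]<25: continue
        p=W[l==i]; r=cv2.minAreaRect((p[:,:2]*1000).astype(np.float32))
        print(name,st[i].tolist(),'c',np.round(r[0],1),'s',np.round(r[1],1),'a',round(r[2],1),'zmax',round(np.nanmax(p[:,2]),4),'zmed',round(np.median(p[:,2]),4))
R=np.zeros(z.shape,bool); R[180:300,100:440]=1
comp(R&(z>0.09)&(z<0.11),'bar')
comp(R&(z>0.066)&(z<0.085),'deck/fence')
comp(R&(z>0.054)&(z<0.066),'catch')
comp(R&(z>0.002)&(z<0.02),'base')
R[:,:340]=0
comp(R&(z>0.008),'sad'); comp(R&(z>0.03),'sadtab')
print('table',np.nanmedian(z[260:300,150:350]))
# finer: edges of bar in stand picture
cv2.imwrite('pics/c.png',cv2.resize(np.clip(b['pixels'][190:255,110:310]*2.0,0,255).astype(np.uint8),None,fx=4,fy=4,interpolation=cv2.INTER_CUBIC))
E
```

```text
bar [131, 208, 130, 19, 1557] c [574.5 135.4] s [261.3  24.4] a 87.7 zmax 0.1033 zmed 0.0973
deck/fence [115, 203, 124, 28, 1336] c [576.2 176.9] s [253.9  46.3] a 87.7 zmax 0.085 zmed 0.0719
deck/fence [366, 219, 11, 16, 85] c [ 559.6 -223.3] s [30.7 13. ] a 19.1 zmax 0.0732 zmed 0.0683
deck/fence [395, 272, 16, 11, 92] c [ 457.8 -287.6] s [13.  31.9] a 16.1 zmax 0.0715 zmed 0.0683
catch [276, 214, 10, 17, 147] c [568.  -36.1] s [33.5 18.9] a 0.7 zmax 0.0659 zmed 0.0598
base [386, 180, 14, 15, 43] c [ 648.5 -277.1] s [38.3 16.5] a 43.7 zmax 0.02 zmed 0.0132
base [402, 183, 37, 10, 70] c [ 653.9 -345.2] s [11.1 86.1] a 10.9 zmax 0.0199 zmed 0.0155
base [120, 196, 182, 51, 4200] c [572.8 117.4] s [395.4  96.1] a 87.7 zmax 0.0151 zmed 0.0072
base [404, 230, 14, 21, 101] c [ 536.1 -322.3] s [26.8 44. ] a 81.5 zmax 0.0199 zmed 0.0165
sad [386, 180, 52, 14, 482] c [ 652.9 -324.8] s [110.6  29.6] a 89.6 zmax 0.0297 zmed 0.0227
sad [357, 216, 20, 26, 312] c [ 559.6 -223.6] s [49.7 26.8] a 18.6 zmax 0.0732 zmed 0.0269
sad [405, 230, 14, 19, 196] c [ 537.1 -320.1] s [20.6 38.1] a 83.3 zmax 0.0553 zmed 0.0229
sad [383, 267, 28, 19, 320] c [ 457.8 -287.4] s [26.6 50.7] a 16.4 zmax 0.0715 zmed 0.0272
sadtab [363, 219, 14, 17, 148] c [ 559.5 -223. ] s [30.9 15.8] a 18.6 zmax 0.0732 zmed 0.0668
sadtab [410, 233, 9, 12, 89] c [ 537.2 -319.5] s [11.4 24.2] a 81.9 zmax 0.0553 zmed 0.0502
sadtab [391, 272, 20, 11, 154] c [ 458.  -287.8] s [13.3 33.1] a 16.2 zmax 0.0715 zmed 0.0672
table -0.0007641952102483973
```

View pics/c.png

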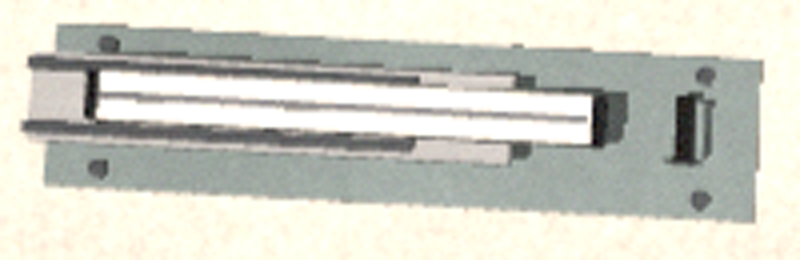

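Stand axis +y ≈ (0.040, 0.999), with the edge at about (571, 52) mm and the bar's rear end at about (580, 265) mm. The balance point needs 61–106 mm of push. I'll close the jaw, align with the stand and go behind the bar.

Request:
step_arm([
  [[0,0,0],-6.7],
  [[0,0,0],-6.7],
  [[-4.2,-2.5,0],0],
  [[-4.2,-2.5,0],0],
  [[-4.2,-2.5,0],0],
  [[-4.2,-2.5,0],0],
  [[-4.2,-2.5,0],0],
  [[-4.2,-2.5,0],0],
  [[-4.2,-2.5,0],0],
  [[-4.2,-2.5,0],0],
  [[-4.2,-2.5,0],0],
  [[-4.2,-2.5,0],0],
], jaw=0)

```text
clock: 1.35
eef_pos: [0.58, 0.3339, 0.2312]
tool_rot: [0.02, 1.0, -0.0, -0.0]
force: [0.2, 0.9, -0.6]
opening: 0.002
grip_force: 0.0
```

```bash
cat >> h.py <<'E'
from scipy.spatial.transform import Rotation as Ro
def to(p,yaw=None):
    s=env.sense(); R=Ro.from_quat(s['tool_rot']).as_matrix(); e=s['eef_pos']
    y=np.degrees(np.arctan2(R[1,1],R[0,1])); print('t',s['clock'],'tcp',np.round(e*1000,1),'yaw_y',round(y,2),'zdir',np.round(R[:,2],3),'F',np.round(s['force'],1),'open',round(s['opening'],3),'grip',s['grip_force'])
    print('tool shift cm',np.round(R.T@(np.array(p)-e)*100,2))
E
python3 -c "
from h import *
to([.5812,.302,.084])"
```

```text
t 1.35 tcp [580.  333.9 231.2] yaw_y 87.73 zdir [-0. -0. -1.] F [ 0.2  0.9 -0.6] open 0.002 grip 0.0
tool shift cm [-0.25 -3.18 14.72]
```

Request:
step_arm([
  [[-0.1,-1.5,3.5],0],
  [[-0.1,-1.5,3.5],0],
  [[0,0,3.5],0],
  [[0,0,2.2],0],
  [[0,0,1.2],0],
  [[0,0,0.8],0],
  [[0,0,0],0],
])

```text
clock: 2.05
eef_pos: [0.5793, 0.3052, 0.0839]
tool_rot: [0.02, 1.0, -0.0, -0.0]
force: [0.2, -0.1, -0.4]
opening: 0.003
grip_force: 0.0
```

```bash
python3 - <<'E'
from h import *
to([.5812,.302,.084])
c=cam('scene'); T=np.array(c['world_from_camera']);p=T[:3,:3].T@(np.array([.58,.28,.09])-T[:3,3]);u=int(c['f']*p[0]/p[2]+c['cx']);v=int(c['f']*p[1]/p[2]+c['cy']);print(u,v)
cr=c['pixels'][max(0,v-60):v+40,max(0,u-90):u+70]
b=cam('top')['pixels'][190:250,85:185]
cr=cv2.resize(cr,None,fx=4,fy=4);b=cv2.resize(b,(640,384))
b=b[:200]if 0 else b
o=np.zeros((600,800,3),np.uint8);k=cv2.resize(cr,(480,300));o[:300,:480]=k;o[300:,:500]=cv2.resize(b,(500,300));w=cam('wrist')['pixels'];o[:210,500:780]=cv2.resize(w,(280,210))
cv2.imwrite('pics/d.png',np.clip(o*1.8,0,255).astype(np.uint8))
E
```

```text
t 2.05 tcp [579.3 305.2  83.9] yaw_y 87.73 zdir [-0.001 -0.    -1.   ] F [ 0.2 -0.1 -0.4] open 0.003 grip 0.0
tool shift cm [-0.2  -0.31 -0.01]
435 299
```

View pics/d.png

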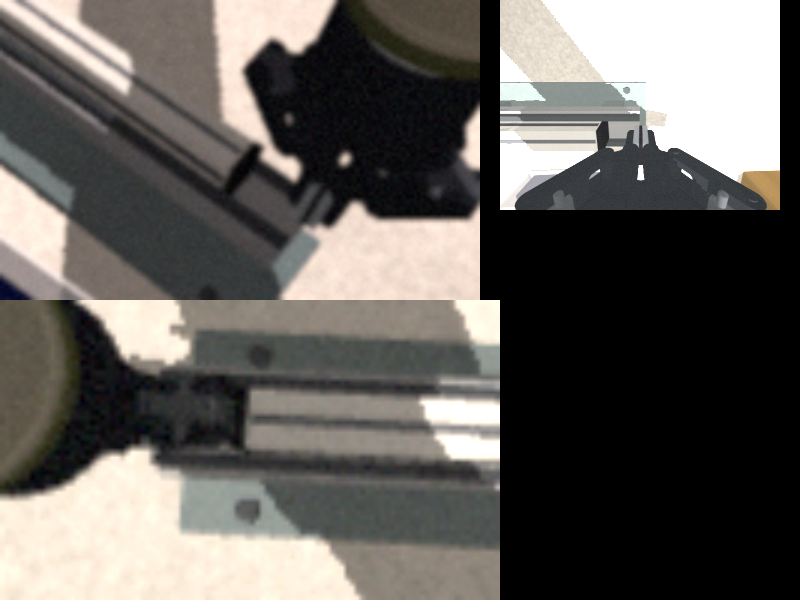

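The finger is behind the bar with a gap of about 25 mm (bottom-left, cap at x≈245). Approach slowly.

Request:
step_arm([
  [[0,-0.3,0],0],
  [[0,-0.3,0],0],
  [[0,-0.2,0],0],
  [[0,-0.2,0],0],
  [[0,-0.2,0],0],
  [[0,-0.2,0],0],
  [[0,-0.2,0],0],
  [[0,-0.2,0],0],
  [[0,-0.2,0],0],
  [[0,-0.2,0],0],
  [[0,-0.2,0],0],
  [[0,-0.2,0],0],
])

```text
clock: 3.4
eef_pos: [0.5784, 0.2793, 0.0844]
tool_rot: [0.02, 1.0, 0.0, 0.0]
force: [0.5, 2.7, -1.4]
opening: -0.003
grip_force: 1.2
```

Request:
step_arm([
  [[0,-0.2,0],0],
  [[0,-0.2,0],0],
  [[0,-0.2,0],0],
  [[0,-0.2,0],0],
  [[0,-0.2,0],0],
  [[0,-0.2,0],0],
  [[0,-0.2,0],0],
  [[0,-0.2,0],0],
  [[0,-0.2,0],0],
  [[0,-0.2,0],0],
  [[0,-0.2,0],0],
  [[0,-0.2,0],0],
])

```text
clock: 4.6
eef_pos: [0.5775, 0.255, 0.0843]
tool_rot: [0.02, 1.0, 0.0, 0.0]
force: [0.4, 3.4, -0.5]
opening: 0.0
grip_force: 1.4
```

```bash
cat >> h.py <<'E'
EDGE=np.array([.5712,.052]); Y=np.array([.040,.9992])
def bar():
    W=cloud(cam('top')); p=W[190:250,100:345].reshape(-1,3); p=p[np.isfinite(p[:,2])]
    q=p[:,:2]-EDGE; s=q@Y; t=q@np.array([Y[1],-Y[0]])
    m=(abs(t)<.009)&(p[:,2]>.086)&(p[:,2]<.125)&(s<.25)
    f=np.sort(s[m])[:12].mean()
    mm=m&(s<.06); k=np.polyfit(s[mm],p[mm,2],1)
    print('front s mm',round(f*1000,1),'slope rad',round(k[0],4),'z at edge',round(np.polyval(k,0)*1000,1))
E
python3 -c "
from h import *
bar(); to([.577,.2,.084])"
```

```text
front s mm -70.2 slope rad -0.0022 z at edge 97.4
t 4.65 tcp [577.5 254.6  84.3] yaw_y 87.69 zdir [-0. -0. -1.] F [-0.4  2.7 -0.2] open -0.003 grip 1.3286889076698571
tool shift cm [-0.17 -5.46  0.03]
```

Request:
step_arm([
  [[0,-0.2,0],0],
  [[0,-0.2,0],0],
  [[0,-0.2,0],0],
  [[0,-0.2,0],0],
  [[0,-0.2,0],0],
  [[0,-0.2,0],0],
  [[0,-0.2,0],0],
  [[0,-0.2,0],0],
  [[0,-0.2,0],0],
  [[0,-0.2,0],0],
])

```text
clock: 5.65
eef_pos: [0.5767, 0.2351, 0.0843]
tool_rot: [0.02, 1.0, 0.0, -0.0]
force: [0.6, 3.1, -0.3]
opening: -0.001
grip_force: 1.6
```

Request:
step_arm([
  [[0,-0.2,0],0],
  [[0,-0.2,0],0],
  [[0,-0.2,0],0],
  [[0,-0.2,0],0],
  [[0,-0.2,0],0],
  [[0,-0.2,0],0],
  [[0,-0.2,0],0],
  [[0,0.4,0],0],
  [[0,0,0],0],
  [[0,0,0],0],
  [[0,0,0],0],
  [[0,0,0],0],
])

```text
clock: 6.85
eef_pos: [0.5763, 0.225, 0.0843]
tool_rot: [0.02, 1.0, -0.0, -0.0]
force: [-1.0, 0.3, 1.1]
opening: 0.002
grip_force: 0.0
```

```bash
python3 -c "
from h import *
bar(); to([.577,.2,.084])"
```

```text
front s mm -104.6 slope rad -0.0013 z at edge 97.4
t 6.9 tcp [576.3 225.   84.3] yaw_y 87.71 zdir [-0. -0. -1.] F [-0.1  0.6 -0.3] open -0.003 grip 0.0
tool shift cm [-0.17 -2.5   0.03]
```

Request:
step_arm([
  [[0,-0.2,0],0],
  [[0,-0.2,0],0],
  [[0,-0.2,0],0],
  [[0,-0.2,0],0],
  [[0,0,0],0],
  [[0,0.4,0],0],
  [[0,0,0],0],
  [[0,0,0],0],
  [[0,0,0],0],
  [[0,0,0],0],
  [[0,0,0],0],
  [[0,0,0],0],
])

```text
clock: 8.1
eef_pos: [0.5761, 0.2211, 0.0843]
tool_rot: [0.02, 1.0, 0.0, 0.0]
force: [0.6, -0.7, 0.2]
opening: 0.002
grip_force: 0.0
```

```bash
python3 -c "
from h import *
bar()"
```

```text
front s mm -108.6 slope rad 0.0002 z at edge 97.4
```

Nudges of 2.5 mm from here, checking after each one.

Request:
step_arm([
  [[0,-0.2,0],0],
  [[0,-0.2,0],0],
  [[0,-0.25,0],0],
  [[0,0,0],0],
  [[0,0.4,0],0],
  [[0,0,0],0],
  [[0,0,0],0],
  [[0,0,0],0],
  [[0,0,0],0],
  [[0,0,0],0],
  [[0,0,0],0],
])

```text
clock: 9.25
eef_pos: [0.576, 0.2186, 0.0843]
tool_rot: [0.02, 1.0, -0.0, 0.0]
force: [0.8, -0.2, -0.7]
opening: -0.004
grip_force: 0.0
```

```bash
python3 -c "
from h import *
bar()"
```

```text
front s mm -110.6 slope rad -0.0032 z at edge 97.3
```

Request:
step_arm([
  [[0,-0.2,0],0],
  [[0,-0.2,0],0],
  [[0,-0.25,0],0],
  [[0,0,0],0],
  [[0,0.4,0],0],
  [[0,0,0],0],
  [[0,0,0],0],
  [[0,0,0],0],
  [[0,0,0],0],
  [[0,0,0],0],
  [[0,0,0],0],
])

```text
clock: 10.4
eef_pos: [0.5759, 0.2161, 0.0843]
tool_rot: [0.02, 1.0, 0.0, 0.0]
force: [-0.3, -0.3, -1.6]
opening: 0.001
grip_force: 0.0
```

```bash
python3 -c "
from h import *
bar()"
```

```text
front s mm -112.8 slope rad 0.0003 z at edge 97.4
```

Request:
step_arm([
  [[0,-0.2,0],0],
  [[0,-0.2,0],0],
  [[0,-0.25,0],0],
  [[0,0,0],0],
  [[0,0.4,0],0],
  [[0,0,0],0],
  [[0,0,0],0],
  [[0,0,0],0],
  [[0,0,0],0],
  [[0,0,0],0],
  [[0,0,0],0],
])

```text
clock: 11.55
eef_pos: [0.5758, 0.2136, 0.0843]
tool_rot: [0.02, 1.0, 0.0, -0.0]
force: [-0.1, -1.1, -0.0]
opening: 0.004
grip_force: 0.0
```

```bash
python3 -c "
from h import *
bar()"
```

```text
front s mm -116.0 slope rad 0.0031 z at edge 97.4
```

Request:
step_arm([
  [[0,-0.2,0],0],
  [[0,-0.2,0],0],
  [[0,-0.25,0],0],
  [[0,0,0],0],
  [[0,0.4,0],0],
  [[0,0,0],0],
  [[0,0,0],0],
  [[0,0,0],0],
  [[0,0,0],0],
  [[0,0,0],0],
  [[0,0,0],0],
])

```text
clock: 12.7
eef_pos: [0.5757, 0.2111, 0.0843]
tool_rot: [0.02, 1.0, 0.0, 0.0]
force: [-0.7, -0.5, -0.3]
opening: -0.002
grip_force: 0.0
```

```bash
python3 -c "
from h import *
bar()"
```

```text
front s mm -119.9 slope rad 0.0813 z at edge 97.2
```

Slope 0.08: it has tipped. Back the finger off and up, then confirm.

Request:
step_arm([
  [[0,0.5,0],0],
  [[0,2,0],0],
  [[0,2,-2],0],
  [[0,0,-5],0],
  [[0,0,-5],0],
  [[0,0,0],0],
], jaw=4)

```text
clock: 13.35
eef_pos: [0.5803, 0.2596, 0.2123]
tool_rot: [0.019, 1.0, 0.003, 0.005]
force: [1.1, 0.2, -0.1]
opening: 0.462
grip_force: 0.0
```

```bash
python3 - <<'E'
from h import *
bar();bar();bar()
W=cloud(cam('top')); 
z=W[...,2]; m=(z>.04)&(W[...,1]<-.30)&(W[...,1]>-.34)&(abs(W[...,0]-.537)<.03)
p=W[m]; p=p[p[:,2]>.045]; r=cv2.minAreaRect((p[:,:2]*1000).astype(np.float32)); print(r,p[:,2].max())
to([.537,-.3195,.2])
E
```

```text
front s mm -120.3 slope rad 0.0789 z at edge 97.2
front s mm -119.4 slope rad 0.0782 z at edge 97.1
front s mm -120.4 slope rad 0.0794 z at edge 97.3
((537.361083984375, -319.63580322265625), (11.526647567749023, 24.065868377685547), 84.10303497314453) 0.05523278358393724
t 13.55 tcp [576.7 257.1 203. ] yaw_y 87.77 zdir [-0.002 -0.    -1.   ] F [ 0.   0.9 -0.3] open 0.47 grip 0.0
tool shift cm [  1.73 -57.77   0.33]
```

```bash
python3 - <<'E'
from h import *
c=cam('top');W=cloud(c); p=W[190:250,100:345].reshape(-1,3); p=p[np.isfinite(p[:,2])]
q=p[:,:2]-EDGE; s=q@Y; t=q@np.array([Y[1],-Y[0]])
m=(abs(t)<.009)&(p[:,2]>.08)&(p[:,2]<.125)&(s<.135)&(s>-.115)
for a,b in((-.115,.135),(-.11,-.01),(0,.13)):
    k=m&(s>a)&(s<b); f=np.polyfit(s[k],p[k,2],1); print(f, np.std(p[k,2]-np.polyval(f,s[k])))
d=cam('scene'); cv2.imwrite('pics/e.png',np.clip(cv2.resize(d['pixels'][190:270,255:355],None,fx=7,fy=7,interpolation=cv2.INTER_CUBIC)*2.2,0,255).astype(np.uint8))
E
```

```text
[0.08171417 0.09724794] 0.0017209623483491567
[0.07888006 0.0970658 ] 0.0017719789712523346
[0.0818684  0.09722053] 0.001689501592937635
```

View pics/e.png

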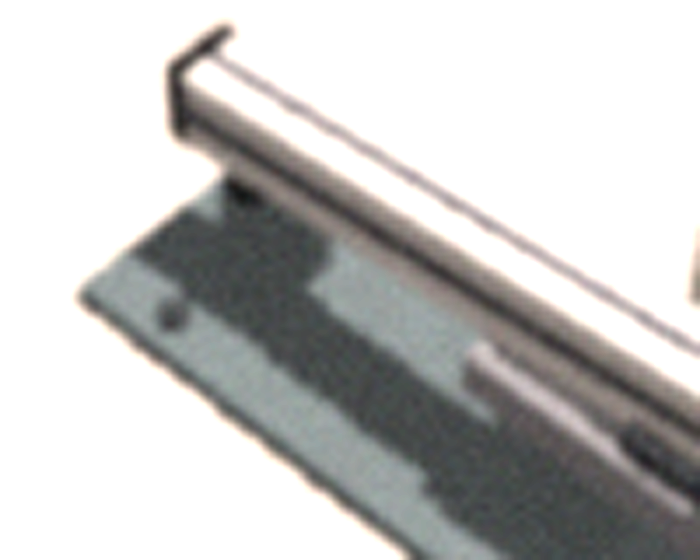

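It rests on the catch: slope 0.082 ≈ 8/95, and stable (nose at (185,100), catch beneath at (240,185)). Now to the saddle.

Request:
step_arm([
  [[0.15,-4.8,0],0],
  [[0.15,-4.8,0],0],
  [[0.15,-4.8,0],0],
  [[0.15,-4.8,0],0],
  [[0.15,-4.8,0],0],
  [[0.15,-4.8,0],0],
  [[0.15,-4.8,0],0],
  [[0.15,-4.8,0],0],
  [[0.15,-4.8,0],0],
  [[0.15,-4.8,0],0],
  [[0.15,-4.8,0],0],
  [[0.15,-4.8,0],0],
])

```text
clock: 14.85
eef_pos: [0.5359, -0.3201, 0.2032]
tool_rot: [0.02, 1.0, 0.0, -0.001]
force: [0.6, 0.2, 0.8]
opening: 0.469
grip_force: 0.0
```

Request:
step_arm([
  [[0,0,3],4.5],
  [[0,0,3],0],
  [[0,0,2],0],
  [[0,0,0],0],
  [[0,0,0],0],
])

```text
clock: 15.35
eef_pos: [0.5364, -0.3185, 0.1241]
tool_rot: [0.059, 0.998, 0.0, -0.001]
force: [0.1, 0.6, 1.4]
opening: 0.471
grip_force: 0.0
```

```bash
python3 - <<'E'
from h import *
bar()
w=cam('wrist'); W=cloud(w); z=W[...,2]
m=(z>.046)&(z<.062)&(abs(W[...,0]-.537)<.03)&(abs(W[...,1]+.32)<.03)
print(m.sum()); p=W[m]; r=cv2.minAreaRect((p[:,:2]*1000).astype(np.float32)); print(r,np.median(p[:,2]))
save(w,'f'); to([.5373,-.3196,.023])
E
```

```text
front s mm -119.7 slope rad 0.0818 z at edge 97.2
393
((536.9598999023438, -318.021484375), (9.68997573852539, 24.552104949951172), 83.56130981445312) 0.050724046866845146
t 15.45 tcp [ 537.1 -319.   125.5] yaw_y 83.21 zdir [ 0.001 -0.001 -1.   ] F [-0.3 -0.5 -0.2] open 0.467 grip 0.0
tool shift cm [-1.000e-02 -5.000e-02  1.025e+01]
```

View pics/f.png

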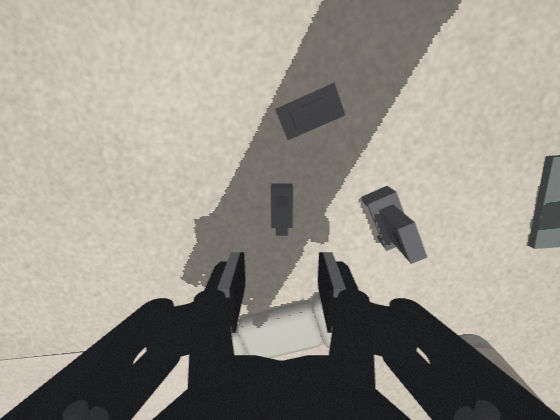

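The saddle at (282,205) is centred and square between the fingers. Descend and grip.

Request:
step_arm([
  [[0,0,3],0],
  [[0,0,3],0],
  [[0,0,2],0],
  [[0,0,1.4],0],
  [[0,0,0.8],0],
  [[0,0,0],0],
  [[0,0,0],0],
], squeeze=20)

```text
clock: 16.15
eef_pos: [0.5372, -0.319, 0.0233]
tool_rot: [0.059, 0.998, -0.0, 0.001]
force: [0.3, -0.1, 1.3]
opening: 0.469
grip_force: 0.0
```

Request:
step_arm([
  [[0,0,0],0],
  [[0,0,0],0],
  [[0,0,0],0],
  [[0,0,0],0],
  [[0,0,0],0],
  [[0,0,0],0],
], jaw=0, squeeze=20)

```text
clock: 16.75
eef_pos: [0.537, -0.3189, 0.0231]
tool_rot: [0.059, 0.998, -0.0, 0.001]
force: [-0.5, 0.0, 6.2]
opening: 0.107
grip_force: 25.8
```

Request:
step_arm([
  [[0,0,-1],0],
  [[0,0,-3],0],
  [[0,0,-4],0],
  [[0,0,-5],0],
  [[0,0,-4],-4.5],
  [[0,0,0],0],
  [[0,0,0],0],
])

```text
clock: 17.45
eef_pos: [0.5369, -0.3188, 0.1935]
tool_rot: [0.02, 1.0, -0.0, 0.001]
force: [-0.5, 0.5, -1.3]
opening: 0.11
grip_force: 24.9
```

```bash
python3 - <<'E'
from h import *
bar(); to([.5712,.052,.19])
d=cam('scene'); w=cam('wrist')
W=cloud(w);z=W[...,2];e=env.sense()['eef_pos']
save(w,'g')
m=(abs(W[...,0]-e[0])<.04)&(abs(W[...,1]-e[1])<.04)&(z<e[2]+.003)&(z>e[2]-.04)
m[250:]&=True; print(m.sum())
p=W[m]; r=cv2.minAreaRect((p[:,:2]*1000).astype(np.float32)); print(r,np.percentile(p[:,2],[2,50,98])-e[2])
E
```

```text
front s mm -120.2 slope rad 0.0804 z at edge 97.2
t 17.5 tcp [ 536.3 -318.4  192. ] yaw_y 87.69 zdir [-0.  0. -1.] F [-0.  -0.8 -1.2] open 0.111 grip 24.903814494609833
tool shift cm [-1.99 37.15  0.22]
1076
((522.1403198242188, -316.6579895019531), (20.63291358947754, 11.713101387023926), 87.46436309814453) [-0.0237219  -0.00642375  0.00150477]
```

View pics/g.png

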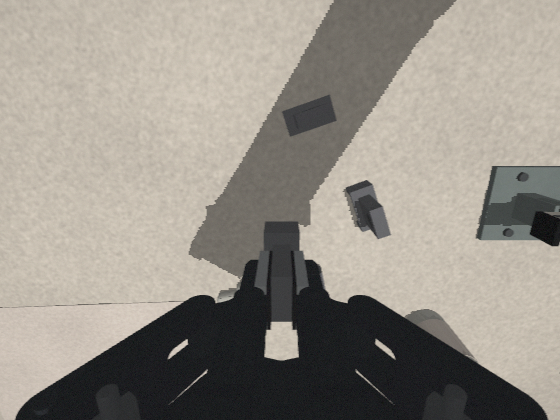

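Saddle gripped straight, legs about 24 mm below the TCP. Carry it to just short of the edge and look at the edge from close by.

Request:
step_arm([
  [[-0.2,4.2,0],0],
  [[-0.2,4.2,0],0],
  [[-0.2,4.2,0],0],
  [[-0.3,4.2,0],0],
  [[-0.3,4.2,0],0],
  [[-0.3,4.2,0],0],
  [[-0.3,4.2,0],0],
  [[-0.2,4.2,0],0],
  [[0,0,0],0],
  [[0,0,0],0],
  [[0,0,0],0],
])

```text
clock: 18.7
eef_pos: [0.5696, 0.0148, 0.1916]
tool_rot: [0.021, 1.0, -0.0, -0.001]
force: [-0.1, -0.2, 0.5]
opening: 0.115
grip_force: 24.9
```

```bash
python3 - <<'E'
from h import *
bar(); to([.5712,.052,.19])
for n in('wrist','top'):
    c=cam(n); W=cloud(c).reshape(-1,3); W=W[np.isfinite(W[:,2])]
    q=W[:,:2]-EDGE; s=q@Y*1000; t=q@np.array([Y[1],-Y[0]])*1000; z=W[:,2]*1000
    m=(abs(s)<60)&(abs(z-70)<3.5)&(abs(t)>14.5)&(abs(t)<21.5)
    for sg in(-1,1):
        k=m&(t*sg>0); o=np.sort(s[k]); print(n,'deck side',sg,k.sum(),'s min',o[:8].round(1),'t ext', np.percentile(t[k],[1,99]).round(1) if k.any() else '','z',np.median(z[k]).round(1) if k.any() else '')
    mm=(abs(s)<60)&(z>88)&(z<105)&(abs(t)<20)&~((abs(s+35)<15)&(z>100))
    for a in(-50,-20,0,20,40):
        k=mm&(s>a)&(s<a+15); 
        if k.sum()>5: print('bar',a,np.percentile(t[k],[1,99]).round(1),np.median(z[k]).round(1))
    save(c,'w_'+n)
E
```

```text
front s mm -119.6 slope rad 0.0283 z at edge 91.7
t 18.75 tcp [569.6  14.6 191.8] yaw_y 87.57 zdir [-0.001 -0.001 -1.   ] F [-0.6  0.  -0.7] open 0.112 grip 24.894506335258484
tool shift cm [0.   3.75 0.18]
wrist deck side -1 410 s min [3.  3.  3.1 3.3 3.6 3.6 3.7 3.8] t ext [-21.  -14.9] z 68.9
wrist deck side 1 0 s min [] t ext  z 
bar -50 [-10.2   8.2] 93.0
bar -20 [-10.4  13.7] 95.4
bar 0 [-10.5  13.2] 97.1
bar 20 [-10.8  13.3] 98.7
bar 40 [-11.   12.9] 100.3
top deck side -1 0 s min [] t ext  z 
top deck side 1 0 s min [] t ext  z
```

View pics/w_wrist.png

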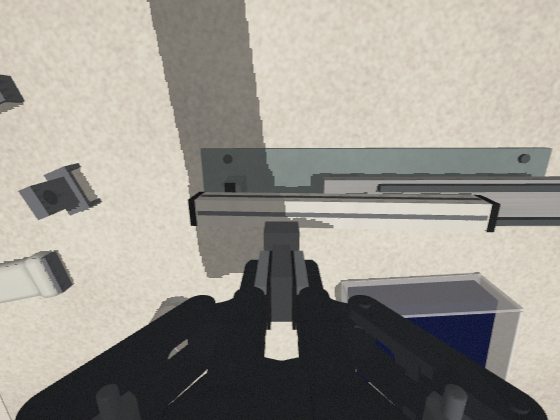

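The deck edge appears at about (318,190), the bar is tipped, and the saddle is in line with it. Move above the edge with the legs just over the bar, then check the lateral fit.

Request:
step_arm([
  [[0,2,0],0],
  [[-0.1,1.85,0],0],
  [[0,0,2.4],0],
  [[0,0,2.4],0],
  [[0,0,1.6],0],
  [[0,0,0],0],
  [[0,0,0],0],
  [[0,0,0],0],
])

```text
clock: 19.65
eef_pos: [0.5732, 0.0544, 0.1295]
tool_rot: [0.02, 1.0, 0.0, 0.001]
force: [0.3, 0.1, 0.1]
opening: 0.115
grip_force: 24.9
```

```bash
python3 - <<'E'
from h import *
to([.5722,.053,.108])
c=cam('wrist'); W=cloud(c).reshape(-1,3); W=W[np.isfinite(W[:,2])]
q=W[:,:2]-EDGE; s=q@Y*1000; t=q@np.array([Y[1],-Y[0]])*1000; z=W[:,2]*1000
for a in range(-40,45,5):
    k=(s>a)&(s<a+5)&(z>88)&(abs(t)<24); k2=k&(z>101)&(z<126); kb=k&(z<101)
    print(a,'bar t',np.percentile(t[kb],[2,98]).round(1) if kb.sum()>5 else '', 'sad',k2.sum(),np.percentile(t[k2],[1,99]).round(1) if k2.sum()>5 else '',np.percentile(z[k2],[1,99]).round(1) if k2.sum()>5 else '')
w=cv2.resize(c['pixels'][150:330,170:450],None,fx=1.7,fy=1.7)
d=cam('scene');d=cv2.resize(d['pixels'][170:270,280:400],None,fx=2.9,fy=2.9)
o=np.zeros((600,480,3),np.uint8);o[:w.shape[0],:w.shape[1]]=w[:,:480];o[310:310+290,:d.shape[1]]=d[:290]
cv2.imwrite('pics/i.png',np.clip(o*1.6,0,255).astype(np.uint8))
E
```

```text
t 19.65 tcp [573.2  54.4 129.5] yaw_y 87.68 zdir [ 0.002  0.    -1.   ] F [0.3 0.1 0.1] open 0.115 grip 24.88892912864685
tool shift cm [ 0.1  -0.15  2.15]
-40 bar t [-10.1  13.2] sad 0  
-35 bar t [-10.1  13.3] sad 0  
-30 bar t [-10.3  13.6] sad 0  
-25 bar t [-10.2  13.4] sad 0  
-20 bar t [-10.3  13.2] sad 0  
-15 bar t [-10.5  12.5] sad 0  
-10 bar t [-10.4   6.4] sad 107 [-17.5  -6.5] [104.9 124.2]
-5 bar t  sad 257 [-17.5  -6.2] [105.2 125.7]
0 bar t  sad 219 [-17.5  -9.9] [105.8 125.2]
5 bar t  sad 238 [-17.5  -6.7] [105.3 125.1]
10 bar t [-10.6  -6.5] sad 157 [-17.4  -6.3] [105.2 124.4]
15 bar t [-10.6  11.7] sad 0  
20 bar t [-10.7  12.4] sad 0  
25 bar t [-10.7  12.9] sad 1  
30 bar t [-10.7  13. ] sad 1  
35 bar t [-10.8  13. ] sad 6 [-8.6  6.5] [101.  101.4]
40 bar t [-10.9  13.1] sad 21 [-9.9 11.6] [101.  101.9]
```

View pics/i.png

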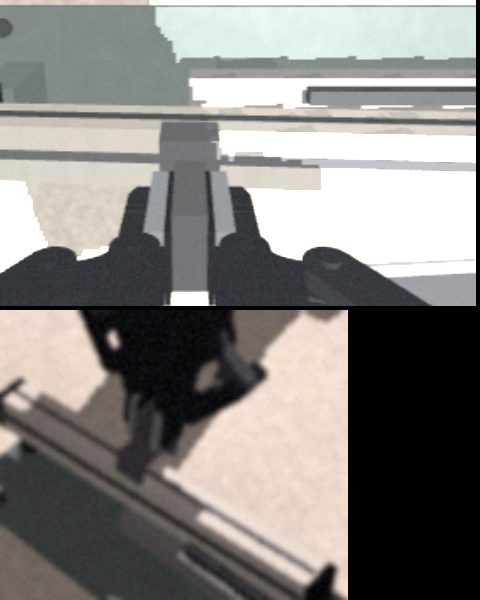

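Lateral fit is good (slot face −13.5 against bar face −10.4 mm), and lengthwise the saddle centre (col 189) is over the deck edge (col 188). Lower slowly.

Request:
step_arm([
  [[0,0,0.5],0],
  [[0,0,0.5],0],
  [[0,0,0.4],0],
  [[0,0,0.2],0],
  [[0,0,0.1],0],
  [[0,0,0],0],
  [[0,0,0],0],
  [[0,0,0],0],
])

```text
clock: 20.55
eef_pos: [0.5726, 0.0547, 0.1115]
tool_rot: [0.02, 1.0, 0.0, 0.0]
force: [-0.4, 0.2, -0.1]
opening: 0.109
grip_force: 24.9
```

```bash
cat > chk.py <<'E'
from h import *
to([.5722,.0544,.108])
c=cam('wrist'); W=cloud(c).reshape(-1,3); W=W[np.isfinite(W[:,2])]
q=W[:,:2]-EDGE; s=q@Y*1000; t=q@np.array([Y[1],-Y[0]])*1000; z=W[:,2]*1000
k=(abs(t)<9)&(z>85)&(z<107)&(abs(s-2)>22)&(abs(s)<90); print('bar slope,z0',np.polyfit(s[k],z[k],1))
k=(t<-14)&(t>-20)&(z>75)&(z<112)&(abs(s)<25); print('leg',k.sum(),'z',np.percentile(z[k],[2,98]).round(1),'s',np.percentile(s[k],[1,50,99]).round(1),'t',np.percentile(t[k],[1,99]).round(1))
k=(t<-14)&(t>-22)&(abs(z-69)<3)&(s<60); print('deck s min',np.sort(s[k])[:6].round(1))
k=(z>99)&(abs(t)<18)&(abs(s-2)<12)&(t<-5);print('plate',np.percentile(z[k],[5,50,95]).round(1))
save(c,'last')
E
python3 chk.py
```

```text
t 20.55 tcp [572.6  54.7 111.5] yaw_y 87.71 zdir [ 0.  0. -1.] F [-0.4  0.2 -0.1] open 0.109 grip 24.887928664684296
tool shift cm [ 0.04 -0.04  0.35]
bar slope,z0 [8.31812211e-02 9.65920756e+01]
leg 623 z [ 86.9 106.1] s [-6.4  3.6 13. ] t [-18.3 -14.1]
deck s min [3. 3. 3. 3. 3. 3.]
plate [105.5 186.1 201.6]
```

Request:
step_arm([
  [[0,-0.1,0.1],0],
  [[0,0,0.1],0],
  [[0,0,0.05],0],
  [[0,0,0],0],
  [[0,0,0],0],
  [[0,0,0],0],
])

```text
clock: 21.2
eef_pos: [0.5724, 0.0537, 0.1088]
tool_rot: [0.02, 1.0, 0.0, 0.0]
force: [-0.1, -0.1, 0.1]
opening: 0.109
grip_force: 24.9
```

```bash
python3 chk.py
```

```text
t 21.2 tcp [572.4  53.7 108.8] yaw_y 87.72 zdir [ 0.  0. -1.] F [-0.1 -0.1  0.1] open 0.109 grip 24.888867437839508
tool shift cm [0.03 0.07 0.08]
bar slope,z0 [8.31475937e-02 9.65886025e+01]
leg 634 z [ 84.5 103.4] s [-7.4  2.3 12. ] t [-18.3 -14.1]
deck s min [3.3 3.3 3.3 3.3 3.3 3.3]
plate [103.  183.4 199. ]
```

Gap ≈1 mm: release.

Request:
step_arm([
  [[0,0,0],0],
  [[0,0,0],0],
  [[0,0,0],0],
  [[0,0,0],0],
  [[0,0,0],0],
  [[0,0,0],0],
], jaw=4)

```text
clock: 21.85
eef_pos: [0.5724, 0.0537, 0.1088]
tool_rot: [0.02, 1.0, 0.0, -0.0]
force: [-0.9, 0.4, -0.3]
opening: 0.469
grip_force: 0.0
```

Request:
step_arm([
  [[0,0,-1],0],
  [[0,0,-2],0],
  [[0,0,-3],0],
  [[0,0,-3],0],
  [[0,0,-1],0],
  [[0,0,0],0],
  [[0,0,0],0],
  [[0,0,0],0],
])

```text
clock: 22.65
eef_pos: [0.5717, 0.0537, 0.2074]
tool_rot: [0.02, 1.0, -0.0, -0.001]
force: [-0.1, -0.1, -0.8]
opening: 0.466
grip_force: 0.0
```

```bash
python3 chk.py
```

```text
t 22.65 tcp [571.7  53.7 207.4] yaw_y 87.72 zdir [-0.002 -0.    -1.   ] F [-0.1 -0.1 -0.8] open 0.466 grip 0.0
tool shift cm [-0.07  0.08  9.94]
bar slope,z0 [8.30555998e-02 9.65868503e+01]
leg 203 z [ 84.8 102. ] s [-7.9  2.7 12.8] t [-18.2 -14.1]
deck s min [-277.  -277.  -276.5 -275.8 -274.9 -274.3]
plate [110.6 289.8 298.2]
```

View pics/last.png

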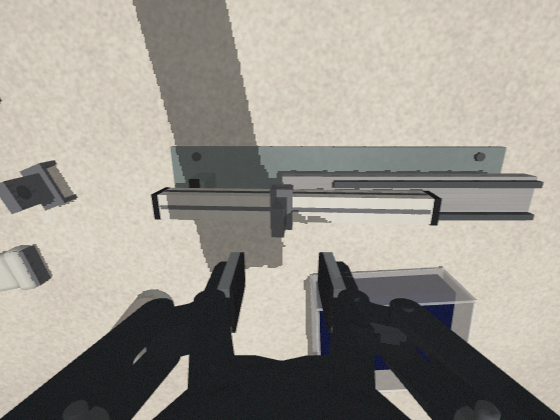

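The saddle sits astride the bar at (282,205), directly over the deck edge (col ~281). The bar is still tipped at 0.083 rad and the gripper is clear.

```bash
python3 -c "
from bench import env
print(env.hand_in())"
```

```text
the job is handed in; nothing more can be done
None
```

The job is handed in: the bar was nudged until it tipped onto the catch and stayed there (about 0.083 rad nose down), and the saddle sits astride it within about a millimetre of the edge by camera; no verdict came back.

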